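Free the stuck stopper of the amber rinse bottle

ROBOT

A 6-joint arm with a two-finger parallel gripper is mounted at the origin on the work surface. World frame = base frame: x ahead of the robot, y to its left, z up, the work surface at z = 0. Lengths are in m, angles in degrees, forces in N, time in s.
With the tool pointing down it reaches from about 0.4 to 0.825 m from the base axis. Payload 7 kg.
Tool frame: the origin (TCP) lies at the very end of the fingers, on their centre line; the grasp point (between the pads) lies 19 mm behind it; z points along the fingers, y is the line along which they close (so a half turn about z gives the same grasp; the last joint's range is limited). The gripper opens to 88 mm and grips with 3 to 60 N. Pads are 19 mm wide; open, the fingers measure 130 mm over their backs; the gripper's body (78 mm by 193 mm) begins 47 mm behind the grasp point.
Start: joints at [-54.769, 20.546, 0.682, 0, -70.136, -16.507], TCP at [0.217, -0.639, 0.227] pointing down, gripper open.
Joint ranges: [-176.03, 176.03], [-82.01, 121.73], [-58.28, 71.71], [-173.87, 95.51], [-174.79, -0.11], [-173.66, 173.66]. Speed limits (degrees/s): [136.94, 136.94, 172.46, 180, 180, 180].

INTERFACE

Orientations are given as [roll, pitch, yaw] about the fixed x, y, z axes, in that order (R = Rz(yaw) Ry(pitch) Rx(roll)).
In Python, from plant import get_state, capture, close_job, regions_of gives the robot as it stands.
- The arm moves only by the tool jog_arm, never from a script. Its argument "moves" is a list of rows, each a list of 3 entries, a list of its own where there are three numbers: the shift along the tool's x, y, z in cm, then the turn about the tool's z in degrees, then the finger opening in cm, from 0 to 8.76. A call has 1 to 12 rows; each row shifts and turns the commanded pose from where the row before left it, along the tool's axes as they then stand; what a row does not reach is not made up. A row lasts 1/8 s, in which the tool goes at most 62.5 mm and 10.7 degrees, less where a joint would pass 70% of its speed; a pose out of reach is approached as far as the arm can. A call is refused whole if a number of a shift passes 6.25 or a number of a turn 10.7, either way. A call with a gripper value outside its range is refused whole. The fingers move at their own pace and stop on an object; "newtons" is the grip in N (left out, the last holds). Time passes only in rows, so rows that do not move let the fingers close. It gives the time, the measured TCP pose, the force, the opening and the grip force at its end, in the units of the state.
- get_state(): the state, without advancing time (a new reading comes with each control period).
- capture(name): name is "scene" or "top" or "wrist"; returns a dict with "pixels" (400x640x3 uint8, blue, green, red), "mtx" (3x3 intrinsics, pixels), "k1" (the pictures are not rectified: a ray, as slopes to the right and down, at radius r is drawn at 1 + k1 r^2 times it, then the intrinsics apply), "world_from_camera" (4x4, takes a point from camera to world coordinates); the wrist camera has in their place "hand_eye" (4x4, takes a point from camera to tool coordinates, whose origin is the TCP and whose axes are the flange's). Camera axes: x right, y down, z forward; pixel columns grow to the right and rows downward; lengths in m; the calibration is good to about 2 mm. A picture is of the moment at which its call begins: read the wrist's pose just before it. There is no depth.
- close_job(): hands the job in; it is judged then, once.
Trained networks look in a picture, given as the dict that the camera call returned (one of the last four; its "shot" number tells which), for a name from the list of things; names that differ only in an ending like _2 or _b are one class to them, and where a whole thing is asked for, a point or a joint stands for the part that bears it (a point fixed in the world has none). Each returns a list of dicts, best first, with "confidence" (0 to 1); they miss things now and then, are a little off and sometimes report something else, mostly with a low value. They report only what shows in the picture. A call takes as long as a camera call. They do not tell look-alikes from the thing itself.
- regions_of(picture, thing): "pixels" (400x640 bool, what is visible of it) and "pixel" ([column, row] in pixels, amid what is visible of it).
The state is a dict: "time_s": time; "joints": joint angles; "qd": joint speeds; "joint_torque": joint torques, N m; "tcp_pos": TCP position; "eef_rot": TCP orientation; "contact_force": force on the tool from outside, world axes, zero at the start; "moment": the same for the moment, N m; "gripper_width": finger opening in m; "gripper_force": force on a finger pad.
Only numpy, scipy, OpenCV 4.12 (cv2) and the standard library are available. Lean on these libraries where they do the work, as an engineer would, in place of code of your own. Each camera call takes 0.05 s, during which the arm holds its last target. There are 200 camera calls.

TASK

On the watchmaker's bench the white stopper of the amber bottle is stuck tight. Break it free by twisting it while it is still in the neck, first anticlockwise (seen from above) by some 20 degrees and then clockwise to some 20 degrees past where it started, drawing upwards as you go; then pull it straight out and stand it upright inside the light blue dish, setting it down rather than dropping it.

Things in the scene. Friction and masses are not known exactly. Their poses are not given: they have to be found in the camera images.
- stopper_grip (a point): White stopper stuck in the amber bottle, 50 g. Plug 24 mm dia, 18 mm long (in the neck); flange 34 mm dia, 4 mm thick; tab 34 mm tall, 26 wide (its x), 14 thick (its y). Point: on the axis in the tab, 45 mm above the plug's foot, 11 below the tab's top; grip here, closing along y; z up. Held by friction: 10-25 N to pull, under 0.3 N m to twist; rises if drawn while twisted. 45 N grip is safe.
- amber_bottle: Amber (orange-brown) bottle, 66 mm dia, rim 87 mm above the bench, in a square steel foot 84 mm wide fixed to the bench. Origin on the bench under its axis, z up, x and y along the foot's sides; the tab's x starts 45 degrees anticlockwise of this x. Green and dark blue bottles of the same shape with the same stoppers stand 130 mm or more away (axes): not part of the job.
- blue_dish: Shallow round light blue dish, loose, 250 g, 100 mm outside diameter, 14 mm high; flat floor 4 mm thick and 88 mm across. Origin at the centre of its underside, z up. A white dish of the same shape is not part of the job.
There are look-alikes about, which are no part of the job. What is meant by the blue_dish is not purple or yellow, and is the larger of those in its own colour.

How it is judged:
By the outcome, as a careful person would: the job done as asked, in the order asked, and still so for the second after the job is handed in, with the robot touching nothing.
It also fails if it takes over 56 s, if anything falls off the work surface, if the arm or the gripper's body presses on something with over 40 N, if the wrist force passes 120 N, or if a joint passes its speed limit or range.

## Working session

There is one attempt and no reset: what is moved stays moved. The work goes in short steps, Python scripts to look and compute and a tool call to move; the robot and the scene stay as the last step left them, time stands still between calls to the robot, and variables do not carry over. Pictures are saved under pics/ and viewed, at most 13 in all, crops included, and the job is handed in when it is done.

Besides the shell and the picture viewer there is one more tool, called after "Call:" as name(argument=value, ...) on one line, values as JSON. jog_arm: Moves the arm, as the interface text tells. Its arguments: {"type":"object","properties":{"moves":{"type":"array"},"newtons":{"type":"number"}},"required":["moves"]}

```bash
mkdir -p pics; cat > h.py <<'E'
import numpy as np, cv2
from plant import get_state, capture, close_job, regions_of
from scipy.spatial.transform import Rotation as R
def wfc(p,s=None):
    if "world_from_camera" in p: return np.array(p["world_from_camera"])
    T=np.eye(4);T[:3,:3]=R.from_euler('xyz',s["eef_rot"],degrees=True).as_matrix();T[:3,3]=s["tcp_pos"]
    return T@np.array(p["hand_eye"])
def ray(p,px,s=None):
    K=np.array(p["mtx"]);k=p["k1"];d=np.array([(px[0]-K[0,2])/K[0,0],(px[1]-K[1,2])/K[1,1]]);u=d.copy()
    for _ in range(20): u=d/(1+k*(u@u))
    T=wfc(p,s);return T[:3,3],T[:3,:3]@np.r_[u,1]
def at_z(p,px,z,s=None):
    o,d=ray(p,px,s);return o+d*(z-o[2])/d[2]
def proj(p,X,s=None):
    T=np.linalg.inv(wfc(p,s));c=T[:3,:3]@X+T[:3,3];u=c[:2]/c[2];u=u*(1+p["k1"]*(u@u));K=np.array(p["mtx"]);return np.array([K[0,0]*u[0]+K[0,2],K[1,1]*u[1]+K[1,2]])
E
python3 - <<'E'
from h import *
s=get_state();print(s)
ims=[]
for n in("scene","top"):
    p=capture(n);ims.append(p["pixels"]);print(n,np.round(wfc(p),3).tolist())
    for t,z in(("amber_bottle",.087),("stopper_grip",.12),("blue_dish",.014)):
        for r in regions_of(p,t):
            px=r["pixel"];print(t,round(r["confidence"],2),np.round(px,1),r["pixels"].sum(),np.round(at_z(p,px,z),3), p["pixels"][r["pixels"]].mean(0).round())
    cv2.imwrite(f"pics/{n}0.png",p["pixels"])
E
```

```text
{'time_s': 0.0, 'joints': array([-5.47680936e+01,  2.05909706e+01,  6.34719392e-01, -2.19837152e-02,
       -7.01361597e+01, -1.65054395e+01]), 'qd': array([ 0.06124407,  0.03820747, -0.04864043, -0.01210191, -0.03849163,
        0.06732496]), 'joint_torque': array([-3.73946577e-04, -5.82717812e+01,  2.93044442e+01,  6.99750245e+00,
        6.56617165e-03, -1.45724393e-04]), 'tcp_pos': array([ 0.21652156, -0.63881375,  0.22562926]), 'eef_rot': array([ 1.79905525e+02, -6.44271543e-03, -1.61281014e+02]), 'contact_force': array([-0.08393998,  0.55709313, -0.01222579]), 'moment': array([ 0.0222219 , -0.04656898, -0.01895196]), 'gripper_force': 0.0, 'gripper_width': 0.08764039761069056}
scene [[-0.044, 0.73, -0.682, 1.071], [0.999, 0.045, -0.016, -0.021], [0.019, -0.682, -0.732, 0.719], [0.0, 0.0, 0.0, 1.0]]
amber_bottle 0.85 [217.8 274.4] 1817 [ 0.66  -0.199  0.087] [49. 62. 81.]
stopper_grip 0.83 [210.  245.7] 339 [ 0.623 -0.215  0.12 ] [ 99. 112. 120.]
blue_dish 0.91 [345.5 189.1] 466 [0.362 0.029 0.014] [133. 104.  73.]
blue_dish 0.89 [296.7 215.3] 1247 [ 0.45  -0.078  0.014] [136. 106.  74.]
blue_dish 0.7 [234.4 217.8] 1363 [ 0.466 -0.213  0.014] [88. 41. 72.]
blue_dish 0.69 [278.5 266.2] 919 [ 0.586 -0.104  0.014] [ 32. 128. 158.]
top [[0.005, -0.986, 0.165, 0.35], [-1.0, -0.008, -0.019, -0.002], [0.02, -0.164, -0.986, 0.907], [0.0, 0.0, 0.0, 1.0]]
amber_bottle 0.95 [432.5 153.1] 1611 [ 0.579 -0.197  0.087] [47. 59. 75.]
stopper_grip 0.8 [444.3 138.5] 374 [ 0.595 -0.21   0.12 ] [ 92. 106. 112.]
blue_dish 0.79 [432.8 234. ] 2297 [ 0.444 -0.211  0.014] [82. 37. 67.]
blue_dish 0.64 [299.7 287.4] 1025 [0.345 0.035 0.014] [133. 104.  72.]
blue_dish 0.61 [362.7 235.9] 2241 [ 0.44  -0.08   0.014] [130. 101.  69.]
blue_dish 0.57 [370.8 164.8] 1115 [ 0.575 -0.096  0.014] [ 24. 119. 144.]
```

View pics/scene0.png

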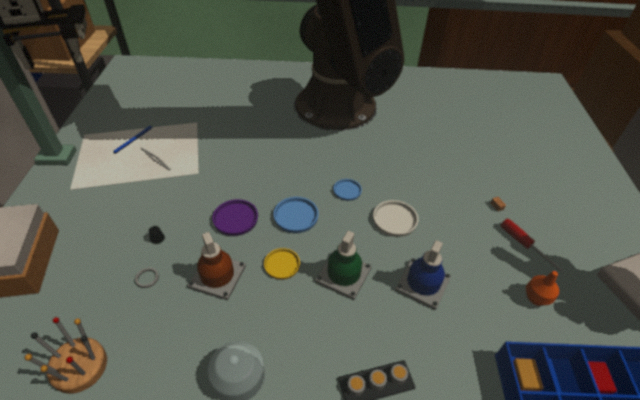

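View pics/top0.png

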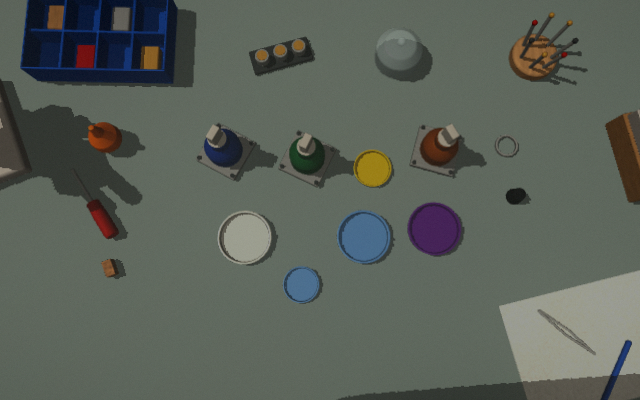

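Blue dish candidates are the large blue at top (363,236), small blue at (302,285), purple at (434,229), yellow at (373,169) and white at (245,237). The larger blue one fits. The amber bottle is at top (438,147), with its stopper tab at (449,135). Next I'll crop both to confirm and triangulate.

```bash
python3 - <<'E'
from h import *
P={n:capture(n) for n in("scene","top")}
ps=[]
for n,p in P.items():
    r=regions_of(p,"stopper_grip");
    for q in r: print(n,q["confidence"],q["pixel"],q["pixels"].sum())
    ps.append(ray(p,r[0]["pixel"]))
A=np.zeros((3,3));b=np.zeros(3)
for o,d in ps:
    d=d/np.linalg.norm(d);M=np.eye(3)-np.outer(d,d);A+=M;b+=M@o
print("stopper",np.linalg.solve(A,b))
p=P["top"]
cv2.imwrite("pics/c1.png",cv2.resize(p["pixels"][100:310,270:480],None,fx=2.8,fy=2.8,interpolation=cv2.INTER_CUBIC))
s=get_state();w=capture("wrist");print(np.round(w["hand_eye"],3).tolist(),w["mtx"],w["k1"])
t=np.array([.57,-.17,.30]);T=R.from_euler('xyz',s["eef_rot"],degrees=True).as_matrix()
print((T.T@(t-s["tcp_pos"])*100).round(1))
E
```

```text
scene 0.64 [211.5, 246.2] 341
top 0.82 [447.3, 137.3] 402
stopper [ 0.60533453 -0.22124489  0.09495059]
[[0.001, -0.969, -0.247, 0.068], [1.0, 0.001, 0.0, 0.001], [-0.0, -0.247, 0.969, -0.158], [0.0, 0.0, 0.0, 1.0]] [[318.29531435   0.         322.85176159]
 [  0.         318.29531435 201.21109955]
 [  0.           0.           1.        ]] -0.025472090959736227
[-48.5  33.1  -7.3]
```

View pics/c1.png

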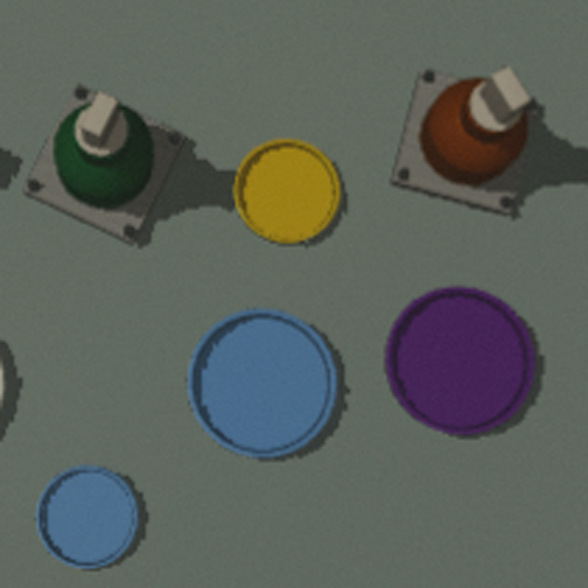

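```bash
python3 - <<'E'
from h import *
p=capture("scene");s=get_state()
for px in((55,155),(75,150),(25,20),(10,290),(55,215)): print(px,at_z(p,px,0).round(3),at_z(p,px,.2).round(3))
print("tcp px",proj(p,s["tcp_pos"]), proj(p,s["tcp_pos"]+[0,0,.2]))
w=capture("wrist");cv2.imwrite("pics/w0.png",w["pixels"])
E
```

```text
(55, 155) [ 0.271 -0.709  0.   ] [ 0.494 -0.518  0.2  ]
(75, 150) [ 0.249 -0.667  0.   ] [ 0.478 -0.487  0.2  ]
(25, 20) [-0.488 -1.187  0.   ] [-0.054 -0.863  0.2  ]
(10, 290) [ 0.663 -0.615 -0.   ] [ 0.776 -0.45   0.2  ]
(55, 215) [ 0.47  -0.616  0.   ] [ 0.637 -0.45   0.2  ]
tcp px [54.24587328 63.36754123] [ 11.23361762 -31.88908131]
```

View pics/w0.png

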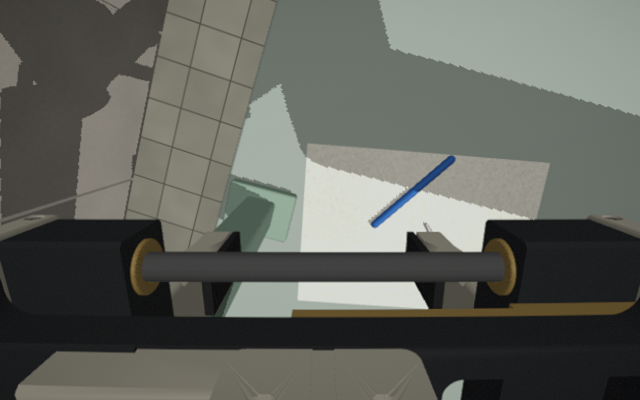

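The wrist view shows the lamp base at about (270,210), with its post just beyond the left finger at (240,270). I'll back away along tool +y first, then go diagonally to the bottle.

Call:
jog_arm(moves=[[[0,4,0],0,8.7],[[0,4.5,0],0,8.7],[[0,4.5,0],0,8.7],[[-5.4,2.2,-0.8],0,8.7],[[-5.4,2.2,-0.8],0,8.7],[[-5.4,2.2,-0.8],0,8.7],[[-5.4,2.2,-0.8],0,8.7],[[-5.4,2.2,-0.8],0,8.7],[[-5.4,2.2,-0.8],0,8.7],[[-5.4,2.2,-0.8],0,8.7],[[-5.4,2.2,-0.8],0,8.7],[[-5.4,2.2,-0.8],0,8.7]])

```text
time_s: 2.25
tcp_pos: [0.5729, -0.1711, 0.2992]
eef_rot: [-180.0, 0.0, -161.3]
contact_force: [0.1, -0.9, -0.1]
gripper_width: 0.0869
gripper_force: 0.0
```

```bash
python3 - <<'E'
from h import *
s=get_state();w=capture("wrist");print(s["time_s"],s["tcp_pos"],s["eef_rot"],s["joints"],s["contact_force"])
for t,z in(("stopper_grip",.12),("amber_bottle",.087),("blue_dish",.014)):
    for r in regions_of(w,t): print(t,r["confidence"],r["pixel"],at_z(w,r["pixel"],z,s).round(3))
cv2.imwrite("pics/w1.png",w["pixels"])
E
```

```text
2.25 [ 0.57292035 -0.17107375  0.29921554] [-1.79981579e+02  3.98117038e-02 -1.61259904e+02] [ 2.08870782e+00  1.11279127e+01 -2.83370621e+00  6.43194204e-03
 -7.59949603e+01 -7.33501722e+01] [ 0.12593153 -0.89705392 -0.06971771]
stopper_grip 0.76 [271.6, 194.1] [ 0.6  -0.22  0.12]
amber_bottle 0.75 [285.5, 174.7] [ 0.582 -0.214  0.087]
blue_dish 0.8 [318.8, 74.8] [ 0.456 -0.216  0.014]
blue_dish 0.68 [418.7, 98.8] [ 0.441 -0.08   0.014]
blue_dish 0.62 [367.6, 183.3] [ 0.57  -0.104  0.014]
blue_dish 0.61 [521.8, 60.6] [0.352 0.03  0.014]
```

View pics/w1.png

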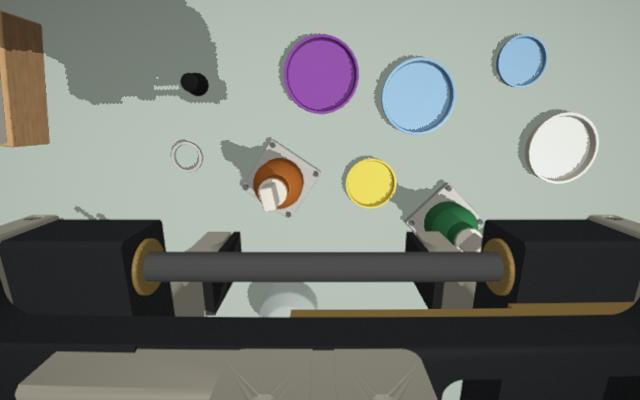

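The wrist view shows the amber bottle's foot around (282,178), its stopper at about (270,193), and the large blue dish at (418,97). I'll enlarge the bottle to read the foot and the tab.

```bash
python3 - <<'E'
import cv2
i=cv2.imread("pics/w1.png")[132:222,236:328]
cv2.imwrite("pics/w1c.png",cv2.resize(i,None,fx=6.5,fy=6.5,interpolation=cv2.INTER_CUBIC))
E
```

```text
(no output)
```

View pics/w1c.png

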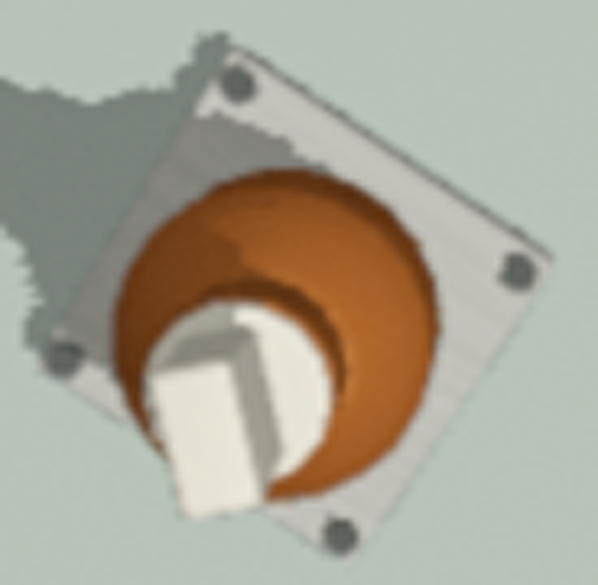

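The crop shows the tab's top face with corners at (150,375), (230,360), (263,497) and (190,518), the flange centre near (240,392), and the bolts at (238,82), (518,270), (340,535) and (65,357).

```bash
python3 - <<'E'
from h import *
s=get_state();w=capture("wrist")
W=lambda c,z:at_z(w,(np.array(c)+.5)/6.5-.5+[236,132],z,s)
q=np.array([W(c,.125) for c in((150,375),(230,360),(263,497),(190,518))])
print("tab",q.mean(0),[np.linalg.norm(q[i]-q[i-1]).round(4) for i in range(4)])
l=(q[2]+q[3]-q[0]-q[1]);print("tab x yaw",np.degrees(np.arctan2(l[1],l[0])))
b=np.array([W(c,.008) for c in((238,82),(518,270),(340,535),(65,357))])
print("foot",b.mean(0),[np.degrees(np.arctan2(*(b[i]-b[i-1])[1::-1])).round(1)%90 for i in range(4)],[np.linalg.norm(b[i]-b[i-1]).round(4) for i in range(4)])
print("flange",W((238,392),.091))
E
```

```text
tab [ 0.60419332 -0.22241057  0.125     ] [np.float64(0.025), np.float64(0.0135), np.float64(0.0237), np.float64(0.0128)]
tab x yaw 30.7630565170468
foot [ 0.60549732 -0.22369316  0.008     ] [np.float64(74.80000000000001), np.float64(74.6), np.float64(75.0), np.float64(74.4)] [np.float64(0.0725), np.float64(0.0722), np.float64(0.0728), np.float64(0.0725)]
flange [ 0.60411476 -0.22277528  0.091     ]
```

Call:
jog_arm(moves=[[[-0.4,-2.0,3.0],0,8.7],[[-0.5,-2.0,4.0],0,8.7],[[-0.45,-1.95,4.0],0,8.7],[[0,0,3.0],-5.5,5.0],[[0,0,0],-5.5,5.0],[[0,0,0],0,5.0],[[0,0,0],0,5.0]])

```text
time_s: 3.38
tcp_pos: [0.6033, -0.2253, 0.1594]
eef_rot: [-180.0, 0.1, -150.4]
contact_force: [0.7, -0.3, 0.4]
gripper_width: 0.0534
gripper_force: 0.0
```

```bash
python3 - <<'E'
from h import *
s=get_state();w=capture("wrist");print(s["time_s"],s["tcp_pos"],s["eef_rot"],s["contact_force"],s["gripper_width"])
T=R.from_euler('xyz',s["eef_rot"],degrees=True).as_matrix()
print((T.T@(np.array([.6047,-.223,.095])-s["tcp_pos"])*100).round(2))
for r in regions_of(w,"stopper_grip"): print(r["confidence"],r["pixel"])
print(proj(w,np.array([.6047,-.223,.125]),s))
cv2.imwrite("pics/w2.png",w["pixels"])
E
```

```text
3.375 [ 0.60331916 -0.22526007  0.15939033] [-1.79959073e+02  5.64635793e-02 -1.50442056e+02] [ 0.69326882 -0.25432995  0.37940053] 0.05337754725049953
[-0.23  0.13  6.44]
0.57 [323.7, 220.9]
[323.21182861 233.00359455]
```

View pics/w2.png

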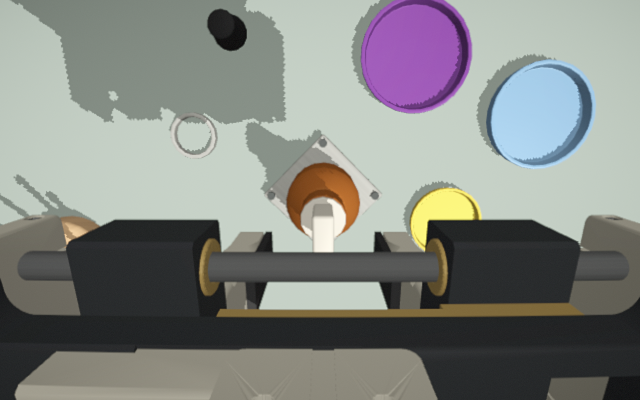

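The view shows the tab at (323,235), centred between the fingers and square to them. I'll go down and grip it.

Call:
jog_arm(moves=[[[-0.2,0.1,2.0],0,4.0],[[0,0,2.0],0,4.0],[[0,0,1.5],0,4.0],[[0,0,0.8],0,4.0],[[0,0,0],0,4.0],[[0,0,0],0,3.0],[[0,0,0],0,0.5],[[0,0,0],0,0.5],[[0,0,0],0,0.5],[[0,0,0],0,0.5],[[0,0,0],0,0.5],[[0,0,0],0,0.5]], newtons=45)

```text
time_s: 4.97
tcp_pos: [0.6054, -0.2232, 0.0963]
eef_rot: [-179.9, 0.1, -150.3]
contact_force: [2.7, -3.9, 6.0]
gripper_width: 0.0134
gripper_force: 44.9
```

Call:
jog_arm(moves=[[[0,0,-0.03],-1,0.5],[[0,0,-0.03],-2,0.5],[[0,0,-0.03],-2,0.5],[[0,0,-0.03],-2,0.5],[[0,0,-0.03],-2,0.5],[[0,0,-0.03],-2,0.5]])

```text
time_s: 5.72
tcp_pos: [0.6055, -0.2234, 0.0966]
eef_rot: [-179.9, 0.0, -139.2]
contact_force: [4.5, -7.2, -6.5]
gripper_width: 0.0137
gripper_force: 44.9
```

```bash
python3 -c "
from h import *
s=get_state();print(s['tcp_pos'],s['eef_rot'],s['contact_force'],s['moment'],s['gripper_width'])"
```

```text
[ 0.60547902 -0.22335215  0.09656384] [-1.79939643e+02  2.49205914e-02 -1.39213516e+02] [ 4.49904785 -7.23205149 -6.47284744] [-3.02876955 -2.41013439 -0.19087868] 0.013715158914506712
```

Call:
jog_arm(moves=[[[0,0,-0.03],-2,0.5],[[0,0,-0.03],-2,0.5],[[0,0,-0.03],-2,0.5],[[0,0,-0.03],-2,0.5],[[0,0,-0.03],-2,0.5],[[0,0,0],-1,0.5],[[0,0,0],0,0.5]])

```text
time_s: 6.6
tcp_pos: [0.6059, -0.2234, 0.0978]
eef_rot: [-179.9, 0.0, -128.3]
contact_force: [6.9, -7.6, -7.8]
gripper_width: 0.0135
gripper_force: 44.9
```

```bash
python3 - <<'E'
from h import *
s=get_state();print(s['tcp_pos'],s['eef_rot'],s['contact_force'],s['moment'],s['gripper_width'])
t=capture("top");w=capture("wrist")
a=cv2.resize(t["pixels"][110:180,400:480],(480,420),interpolation=cv2.INTER_CUBIC)
b=cv2.resize(w["pixels"][130:290,260:390],(341,420),interpolation=cv2.INTER_CUBIC)
cv2.imwrite("pics/tw1.png",np.hstack([a,b])[:,:800])
E
```

```text
[ 0.60585144 -0.22340411  0.09781793] [-1.79910066e+02  2.62644767e-02 -1.28259638e+02] [ 6.88491918 -7.62526815 -7.81126723] [-3.32688481 -2.86670943 -0.10036652] 0.013504318426466723
```

View pics/tw1.png

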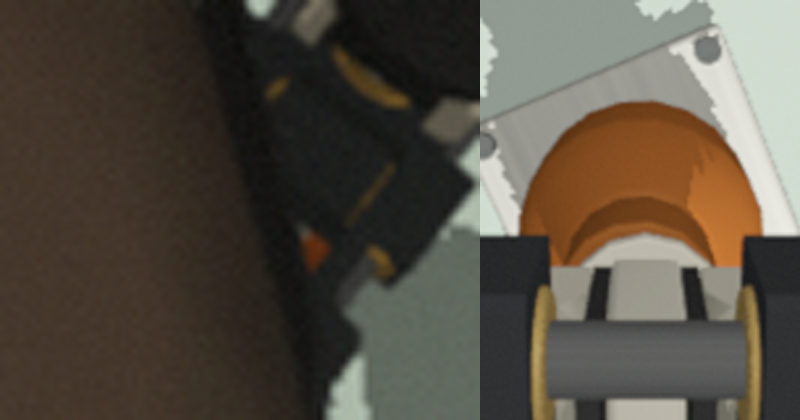

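The wrist crop shows the tab still square between the pads at (650,300), so it has not slipped. It is now 22° anticlockwise. Next is clockwise.

Call:
jog_arm(moves=[[[0,-0.05,-0.02],1,0.5],[[0,0,-0.02],2,0.5],[[0,0,-0.03],2,0.5],[[0,0,-0.03],2,0.5],[[0,0,-0.03],2,0.5],[[0,0,-0.03],2,0.5],[[0,0,-0.03],2,0.5],[[0,0,-0.03],2,0.5],[[0,0,-0.03],2,0.5],[[0,0,-0.03],2,0.5],[[0,0,-0.03],2,0.5],[[0,0,-0.03],2,0.5]])

```text
time_s: 8.2
tcp_pos: [0.6049, -0.2232, 0.1001]
eef_rot: [179.9, -0.1, -151.3]
contact_force: [6.9, -6.6, -11.2]
gripper_width: 0.0136
gripper_force: 44.9
```

Call:
jog_arm(moves=[[[0,0,-0.03],2,0.5],[[0,0,-0.03],2,0.5],[[0,0,-0.03],2,0.5],[[0,0,-0.03],2,0.5],[[0,0,-0.03],2,0.5],[[0,0,-0.03],2,0.5],[[0,0,-0.03],2,0.5],[[0,0,-0.03],2,0.5],[[0,0,-0.03],2,0.5],[[0,0,-0.02],2,0.5],[[0,0,0],1,0.5],[[0,0,0],0,0.5]])

```text
time_s: 9.7
tcp_pos: [0.6047, -0.2227, 0.1029]
eef_rot: [179.9, -0.1, -172.3]
contact_force: [5.4, -2.9, -9.6]
gripper_width: 0.0137
gripper_force: 44.9
```

```bash
python3 - <<'E'
from h import *
s=get_state();print(s['joints'],s['tcp_pos'],s['eef_rot'],s['contact_force'],s['moment'],s['gripper_width'])
w=capture("wrist")
cv2.imwrite("pics/tw2.png",cv2.resize(w["pixels"][130:290,230:420],None,fx=3,fy=3))
E
```

```text
[-2.93173271e+00  2.34139887e+01 -1.21627176e+01 -6.89432377e-02
 -5.45233060e+01 -7.93279074e+01] [ 0.60473192 -0.22265049  0.10291594] [ 1.79926371e+02 -8.79173054e-02 -1.72299645e+02] [ 5.36194084 -2.9109379  -9.58506032] [-1.69319885 -2.13026691  0.01300822] 0.013743707945860103
```

View pics/tw2.png

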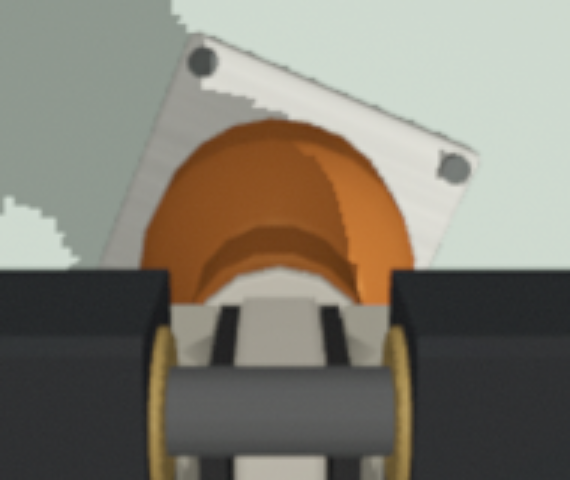

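The crop shows the tab still square in the pads at (280,330). The tool is 22° clockwise past the start and the stopper has risen about 6.6 mm. Now I'll pull straight up.

Call:
jog_arm(moves=[[[0,0,-0.1],0,0.5],[[0,0,-0.15],0,0.5],[[0,0,-0.15],0,0.5],[[0,0,-0.15],0,0.5],[[0,0,-0.15],0,0.5],[[0,0,-0.15],0,0.5],[[0,0,-0.15],0,0.5],[[0,0,-0.15],0,0.5],[[0,0,-0.15],0,0.5],[[0,0,-0.15],0,0.5],[[0,0,-0.3],0,0.5],[[0,0,-0.3],0,0.5]])

```text
time_s: 11.25
tcp_pos: [0.6052, -0.2231, 0.126]
eef_rot: [180.0, 0.0, -172.3]
contact_force: [0.4, -0.0, -1.3]
gripper_width: 0.0142
gripper_force: 44.9
```

Call:
jog_arm(moves=[[[0,0,-0.6],0,0.5],[[0,0,-1.0],0,0.5],[[0,0,-1.5],0,0.5],[[0,0,-1.5],0,0.5],[[0,0,-0.5],0,0.5],[[0,0,0],0,0.5],[[0,0,0],0,0.5]])

```text
time_s: 12.12
tcp_pos: [0.6048, -0.223, 0.1761]
eef_rot: [180.0, -0.0, -172.3]
contact_force: [0.7, 0.3, -0.9]
gripper_width: 0.0139
gripper_force: 44.9
```

```bash
python3 - <<'E'
from h import *
s=get_state();print(s['time_s'],s['tcp_pos'],s['eef_rot'],s['contact_force'],s['gripper_width'])
w=capture("wrist");t=capture("top")
for n,p in(("w",w),("t",t)):
    for r in regions_of(p,"blue_dish"):
        print(n,r["confidence"],r["pixel"],r["pixels"].sum(),p["pixels"][r["pixels"]].mean(0).round())
        # centre by rim ellipse at z=.014
        c=max(cv2.findContours(r["pixels"].astype(np.uint8),0,1)[0],key=len)[:,0]
        P=np.array([at_z(p,x,.014,s)[:2] for x in c],np.float32);print("   min circle",cv2.minEnclosingCircle(P), cv2.fitEllipse(P))
cv2.imwrite("pics/w4.png",w["pixels"])
E
```

```text
12.125 [ 0.60478412 -0.2229879   0.17608981] [ 1.79978557e+02 -4.99918571e-02 -1.72282573e+02] [ 0.68477428  0.33615322 -0.92109535] 0.013909060527753292
w 0.91 [443.9, 169.1] 3807 [116. 232. 241.]
   min circle ((0.5698861479759216, -0.10179497301578522), 0.03639857470989227) ((0.5694196224212646, -0.1017216220498085), (0.06967268139123917, 0.07136194407939911), 159.1516571044922)
w 0.76 [493.5, 39.9] 8178 [222. 195. 159.]
   min circle ((0.4394076466560364, -0.08288084715604782), 0.05118904635310173) ((0.44450631737709045, -0.08201868832111359), (0.082414411008358, 0.10425630211830139), 12.816851615905762)
w 0.58 [354.3, 38.8] 7930 [182.  92. 158.]
   min circle ((0.45527350902557373, -0.21347054839134216), 0.049754828214645386) ((0.46160179376602173, -0.21258987486362457), (0.07981482893228531, 0.1024567037820816), 8.397405624389648)
```

View pics/w4.png

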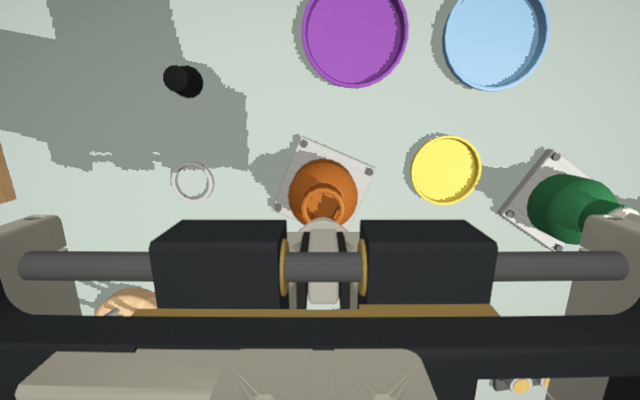

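The stopper is held clear of the bottle at (323,260), and the neck is open at (323,205). I'll carry it to just short of the blue dish and measure the dish there.

Call:
jog_arm(moves=[[[1.5,2.5,0],0,0.5],[[3,4,0],0,0.5],[[3,4,0],0,0.5],[[2,3.5,0],0,0.5],[[0,2.2,0],0,0.5],[[0,0,0],0,0.5],[[0,0,0],0,0.5]])

```text
time_s: 13.2
tcp_pos: [0.4895, -0.0755, 0.1766]
eef_rot: [-180.0, -0.0, -172.3]
contact_force: [0.6, 0.6, -0.2]
gripper_width: 0.0136
gripper_force: 44.9
```

```bash
python3 - <<'E'
from h import *
s=get_state();print(s['time_s'],s['tcp_pos'],s['eef_rot'],s['contact_force'],s['gripper_width'])
w=capture("wrist")
T=R.from_euler('xyz',s["eef_rot"],degrees=True).as_matrix()
for r in regions_of(w,"blue_dish"):
    c=max(cv2.findContours(r["pixels"].astype(np.uint8),0,1)[0],key=len)[:,0]
    P=np.array([at_z(w,x,.014,s)[:2] for x in c],np.float32);e=cv2.fitEllipse(P);m=cv2.minEnclosingCircle(P)
    print(r["confidence"],r["pixel"],c.min(0),c.max(0),w["pixels"][r["pixels"]].mean(0).round(),m,e)
    print((T.T@(np.r_[e[0],.0315]-s["tcp_pos"])*100).round(2))
E
```

```text
13.2 [ 0.4894553  -0.07551767  0.17664985] [-1.79992875e+02 -1.84673197e-03 -1.72253954e+02] [ 0.60544171  0.58296766 -0.19180653] 0.013595489435539251
0.95 [322.2, 136.0] [274  85] [373 186] [230. 203. 166.] ((0.4377480447292328, -0.08130431920289993), 0.05022676661610603) ((0.43796494603157043, -0.08148118853569031), (0.09842804074287415, 0.09865756332874298), 145.34776306152344)
[ 5.18  0.1  14.52]
0.75 [453.0, 59.9] [420  24] [488  95] [225. 199. 163.] ((0.35103288292884827, 0.03091026470065117), 0.03329754248261452) ((0.35094723105430603, 0.031076397746801376), (0.06364766508340836, 0.06506969779729843), 30.72614097595215)
[12.29 12.43 14.51]
0.6 [190.6, 134.1] [141  83] [242 184] [126.  59. 106.] ((0.4545232951641083, -0.2119661122560501), 0.05084804818034172) ((0.45432740449905396, -0.21225470304489136), (0.09777411818504333, 0.10030881315469742), 5.2838521003723145)
[  5.32 -13.07  14.52]
0.41 [291.3, 224.3] [287 224] [301 231] [102. 218. 237.] ((0.5357324481010437, -0.09975394606590271), 0.008113158866763115) ((0.5356836318969727, -0.10039689391851425), (0.008578576147556305, 0.016454244032502174), 12.27326774597168)
[-4.25 -3.09 14.52]
```

Call:
jog_arm(moves=[[[1.7,0.1,0],0,0.5],[[2,0,0],0,0.5],[[1.5,0,1.5],0,0.5],[[0,0,3],0,0.5],[[0,0,3],0,0.5],[[0,0,3],0,0.5],[[0,0,2],0,0.5],[[0,0,1.2],0,0.5],[[0,0,0],0,0.5],[[0,0,0],0,0.5]])

```text
time_s: 14.55
tcp_pos: [0.438, -0.0813, 0.0404]
eef_rot: [-180.0, 0.1, -172.3]
contact_force: [0.7, 0.3, -0.6]
gripper_width: 0.0139
gripper_force: 44.9
```

Call:
jog_arm(moves=[[[0,0,0.2],0,0.5],[[0,0,0.2],0,0.5],[[0,0,0.1],0,0.5],[[0,0,0.1],0,0.5],[[0,0,0.05],0,0.5],[[0,0,0.05],0,0.5],[[0,0,0],0,0.5]])

```text
time_s: 15.42
tcp_pos: [0.4376, -0.0813, 0.0326]
eef_rot: [180.0, -0.0, -172.3]
contact_force: [-0.2, 0.6, -0.5]
gripper_width: 0.0137
gripper_force: 44.9
```

Call:
jog_arm(moves=[[[0,0,0.05],0,0.5],[[0,0,0.05],0,0.5],[[0,0,0],0,0.5]])

```text
time_s: 15.8
tcp_pos: [0.4376, -0.0813, 0.0316]
eef_rot: [-180.0, -0.0, -172.3]
contact_force: [-0.0, -0.3, -0.2]
gripper_width: 0.0137
gripper_force: 44.9
```

Call:
jog_arm(moves=[[[0,0,0.05],0,0.5],[[0,0,0.05],0,0.5],[[0,0,0],0,0.5]])

```text
time_s: 16.18
tcp_pos: [0.4376, -0.0813, 0.0307]
eef_rot: [180.0, 0.0, -172.3]
contact_force: [-0.5, 0.9, 0.8]
gripper_width: 0.0135
gripper_force: 44.9
```

Call:
jog_arm(moves=[[[0,0,0.04],0,0.5],[[0,0,0.04],0,0.5],[[0,0,0],0,0.5]])

```text
time_s: 16.55
tcp_pos: [0.4377, -0.0814, 0.0306]
eef_rot: [-180.0, 0.0, -172.3]
contact_force: [-3.5, 0.5, 11.0]
gripper_width: 0.0141
gripper_force: 45.0
```

It has contact with the floor of the dish. I'll ease off, open and retreat.

Call:
jog_arm(moves=[[[0,0,-0.05],0,0.5],[[0,0,0],0,0.5],[[0,0,0],0,1.6],[[0,0,0],0,2.2],[[0,0,0],0,3.0],[[0,0,0],0,4.0],[[0,0,0],0,4.5],[[0,0,-0.5],0,4.5],[[0,0,-2],0,4.5],[[0,0,-4],0,4.5],[[0,0,-4],0,4.5],[[0,0,-4],0,4.5]])

```text
time_s: 18.05
tcp_pos: [0.4373, -0.0814, 0.1771]
eef_rot: [180.0, 0.0, -172.3]
contact_force: [0.8, 0.5, -0.6]
gripper_width: 0.0449
gripper_force: 0.0
```

Call:
jog_arm(moves=[[[-2,0,-2],0,4.5],[[-4,0,-2],0,4.5],[[-4,0,0],0,4.5],[[0,0,0],0,4.5],[[0,0,0],0,4.5]])

```text
time_s: 18.68
tcp_pos: [0.536, -0.068, 0.215]
eef_rot: [180.0, -0.1, -172.3]
contact_force: [-0.4, -0.3, 0.4]
gripper_width: 0.0451
gripper_force: 0.0
```

```bash
python3 - <<'E'
from h import *
s=get_state();print(s['time_s'],s['tcp_pos'],s['contact_force'],s['gripper_width'])
w=capture("wrist")
for r in regions_of(w,"stopper_grip")+regions_of(w,"blue_dish"): print(r["confidence"],r["pixel"])
a=cv2.resize(w["pixels"][0:220,200:440],(480,440));c=capture("scene")["pixels"][150:300,190:300]
cv2.imwrite("pics/end.png",np.hstack([a,cv2.resize(c,(320,440))]))
E
```

```text
18.675 [ 0.53599972 -0.06796498  0.21503446] [-0.38877945 -0.30144811  0.37309719] 0.04508056321450454
0.98 [323.2, 88.0]
0.93 [439.5, 24.6]
0.86 [291.6, 208.5]
0.82 [305.7, 97.3]
0.73 [196.5, 89.7]
```

View pics/end.png

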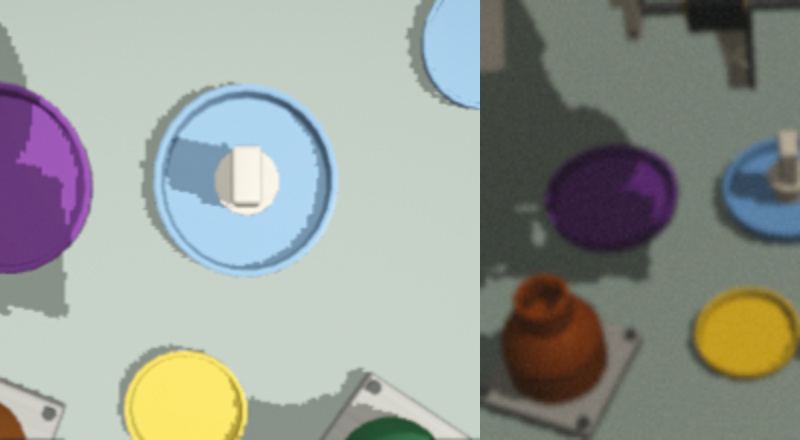

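The stopper stands upright in the centre of the large light blue dish, at (247,180) in the crop. The amber bottle is open at (545,295), and the gripper is clear of everything.

```bash
python3 -c "
from plant import close_job
print(close_job())"
```

```text
the job is handed in; nothing more can be done
None
```

The stopper was twisted about 22° anticlockwise, then clockwise to about 22° past its start, pulled straight out and stood upright in the large light blue dish; the job is handed in at about 19 s of the 56 s allowed.

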